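# Line up the quarter-turn fastener and hold the mill's service hatch shut

### The job

The service hatch on top of the blue bench mill stands ajar on its spring. Turn the wing of its quarter-turn fastener clockwise until it is in line with the index lines on the hatch, so that its key can drop through the slot in the frame, then press the hatch fully home on the frame and keep it pressed: finish while still holding it shut. Leave the things around it alone.

Things in the scene. Friction and masses are not known exactly. Their poses are not given: they have to be found in the camera images.
- mill: blue bench mill, a fixed low box 300 x 360 mm, 110 mm high. Origin on the bench, 140 mm behind its front (x: front to back), mid-width. On its deck a grey frame 190 (x) x 170 (y) x 16 mm high, centred on the origin in plan, top 126 mm above the bench. In its front bar, 60 mm before the origin, a slot 36 mm long (along x), 12 mm wide, for the key
- hatch_mark (a point): point on the hatch's upper face on the fastener's axis. Hatch: aluminium plate 180 (x) x 170 (y) x 6 mm, hinged at its back edge, 90 mm behind mill's origin; this point is 150 mm before the hinge, 132 mm above the bench when shut. Axes fixed to the hatch: x to the hinge (the two dark index lines before and behind the fastener lie along it), y to the mill's left, z square out of the face
- hatch_press (a point): a free flat spot on the hatch's upper face, good for pressing: 52 mm to the +y side of hatch_mark, 150 mm before the hinge line, 33 mm from the side edge; same axes as hatch_mark. The hatch may be pressed anywhere, also at the wing
- wing_top (a point): centre of the top of the fastener's wing, 26 mm above the hatch's face. Wing: black bar 38 mm long (along this point's y), 10 mm thick (x), 22 mm high, on a steel disc 44 mm across, 4 mm thick. z is the turning axis, square out of the hatch. Under the hatch, parallel to the wing, a key bar 26 mm long, 6 mm thick reaches down 14 mm
- fastener (a joint): turn of the fastener in rad, growing clockwise seen from above: 0 = wing across (parallel to the hinge), 1.571 = wing in line with the index lines, key in line with the slot; starts at 0.1 to 0.8. End stops at -0.1 and 2.2, none at the aligned position; friction (0.05 N m) keeps it where it is left. The key enters the slot within about 0.23 rad of 1.571
- hatch (a joint): opening angle of the hatch in rad: 0 = shut flush on the frame, about 0.125 = ajar on its spring (front edge about 22 mm up). With the fastener out of line the key meets the frame and the hatch stops at about 0.09. Pressing it shut takes about 6 N at the fastener; let go, it springs up again
- sample_jar: bystander: small white jar, 44 mm across, 55 mm high, on the mill's deck to the +y side of the hatch; origin at the centre of its underside
- screwdriver: bystander: screwdriver 160 mm long lying on the mill's deck to the -y side of the hatch; origin at the middle of its underside, x axis along it
- water_bottle: bystander: clear water bottle, 64 mm across, 200 mm high, on the bench to the +y side of the mill; origin at the centre of its underside
- steel_cup: bystander: open steel cup, 74 mm across, 85 mm high, on the bench to the -y side of the mill; origin at the centre of its underside

How it is judged:
On the way:
1. the fastener is turned in line with the slot (value of joint fastener between 1.321 and 1.821 rad), for 0.1 s.
At the end, for the whole second after the job is handed in: The fastener is in line with the slot (within 0.25 rad), the hatch is shut on its frame (opening under 0.02 rad, 3 mm at the fastener) and the robot is still pressing or holding it (over 2 N) (all of step 1 and value of joint hatch below 0.02 rad and contact force between any of the fingers, the arm and hatch above 2 N); the arm keeps its last pose, push and grip.
It fails at once if a thing on the mill's deck is disturbed (moved more than 30 mm) (distance of any of sample_jar, screwdriver from where it was at the start of the episode above 0.03 m).
It fails at once if the bottle or the cup beside the mill is disturbed (moved more than 30 mm) (distance of any of water_bottle, steel_cup from where it was at the start of the episode above 0.03 m).
It also fails if it takes over 43 s, if anything falls off the work surface, if the arm or the gripper's body presses on something with over 40 N, if the wrist force passes 120 N, or if a joint passes its speed limit or range.

### The arm

A 6-joint arm with a two-finger parallel gripper is mounted at the origin on the work surface. World frame = base frame: x ahead of the robot, y to its left, z up, the work surface at z = 0. Lengths are in m, angles in rad, forces in N, time in s.
With the tool pointing down it reaches from about 0.35 to 0.925 m from the base axis. Payload 6.4 kg.
Tool frame: the origin (TCP) lies between the finger pads; the fingertips stand 17 mm ahead of it and the grasp point (between the pads) lies 2 mm behind it (arm.tip_extent is the z of the fingertips in the tool frame, in m); z points along the fingers, y is the line along which they close (so a half turn about z gives the same grasp; the last joint's range is limited). The gripper opens to 94 mm and grips with 3 to 60 N. Pads are 16 mm wide; open, the fingers measure 119 mm over their backs; the gripper's body (75 mm by 177 mm) begins 78 mm behind the grasp point.
Start: joints at [1.037, 0.245, 1.558, -0, 1.339, -0.174], TCP at [0.229, 0.608, 0.222] pointing down, gripper open.
Joint ranges: [-3.13, 3.13], [-1.02, 2.26], [0.13, 2.54], [-0.95, 4.09], [0.21, 2.88], [-2.74, 2.74]. Speed limits (rad/s): [2.57, 2.57, 3.14, 3.14, 3.14, 3.14].

### API

Orientations are given as a 3x3 rotation matrix whose columns are the frame's x, y, z axes.
In Python, from workcell import arm gives the robot as it stands.
- The arm moves only by the tool arm_command, never from a script. Its argument "series" is a list of rows, each an object of numbers: "gripper": the closure, from 0 (fully open) to 1 (shut); "tx", "ty", "tz": the shift along the world's x, y, z in mm; "spin": the turn about the world's z in rad. In form: [{"gripper": .., "tx": .., "ty": .., "tz": .., "spin": ..}, ...]. A call has 1 to 10 rows; each row shifts and turns the commanded pose from where the row before left it; what a row does not reach is not made up. A row lasts 1/10 s, in which the tool goes at most 50 mm and 8.59 degrees, less where a joint would pass 70% of its speed; a pose out of reach is approached as far as the arm can. A call is refused whole if a number of a shift passes 50 or a number of a turn 0.15, either way. A call with a gripper value outside its range is refused whole. The fingers move at their own pace and stop on an object; the grip force is fixed at half the most. Time passes only in rows, so rows that do not move let the fingers close. It gives the time, the measured TCP pose, the force, the opening and the grip force at its end, in the units of the state.
- arm.state(): the state, without advancing time (a new reading comes with each control period).
- arm.get_image(name): name is "scene" or "side" or "wrist"; returns the picture (420x560x3 uint8, red, green, blue); there is no depth.
- arm.get_calibration(name): a dict with "intrinsics" (3x3 intrinsics, pixels), "cam_to_world" (4x4, takes a point from camera to world coordinates). Camera axes: x right, y up, looking along -z (the intrinsics and any distortion apply to the point x, -y, -z); pixel columns grow to the right and rows downward; lengths in m; the calibration is good to about 2 mm. A picture is of the moment at which its call begins: read the wrist's pose just before it. get_calibration takes no time and is no camera call; for the wrist camera it gives the pose at the moment of the call.
- arm.job_done(): hands the job in; it is judged then, once.
The state is a dict: "clock": time; "qpos": joint angles; "joint_vel": joint speeds; "effort": joint torques, N m; "eef_pos": TCP position; "ee_rot": TCP orientation; "wrist_force": force on the tool from outside, world axes, zero at the start; "wrist_torque": the same for the moment, N m; "grip_width": finger opening in m; "grasp_force": force on a finger pad.
Only numpy, scipy, OpenCV 4.12 (cv2) and the standard library are available. Lean on these libraries where they do the work, as an engineer would, in place of code of your own. Each camera call takes 0.05 s, during which the arm holds its last target. There are 200 camera calls.

## Working session

There is one attempt and no reset: what is moved stays moved. The work goes in short steps, Python scripts to look and compute and a tool call to move; the robot and the scene stay as the last step left them, time stands still between calls to the robot, and variables do not carry over. Pictures are saved under pics/ and viewed, at most 10 in all, crops included, and the job is handed in when it is done.

Besides the shell and the picture viewer there is one more tool, called after "Request:" in YAML: its name, and indented under it one key for each argument. arm_command: Moves the arm, as the interface text tells. Its arguments: {"type":"object","properties":{"series":{"type":"array"}},"required":["series"]}

```bash
mkdir -p pics; cat > h.py <<'E'
import numpy as np, cv2
from workcell import arm
def snap(n,f):
    c=arm.get_calibration(n); im=arm.get_image(n); cv2.imwrite(f'pics/{f}.png',im[:,:,::-1]); np.savez(f'pics/{f}.npz',im=im,K=c['intrinsics'],T=c['cam_to_world']); return im,c
def ray(f,u,v):
    d=np.load(f'pics/{f}.npz'); K,T=d['K'],d['T']
    p=np.linalg.inv(K)@[u,v,1]; r=T[:3,:3]@[p[0],-p[1],-p[2]]; return T[:3,3],r/np.linalg.norm(r)
def plane(f,u,v,z):
    o,r=ray(f,u,v); return o+r*(z-o[2])/r[2]
def tri(a,b):
    A=np.zeros((3,3));y=np.zeros(3);P=[ray(*a),ray(*b)]
    for o,r in P: M=np.eye(3)-np.outer(r,r);A+=M;y+=M@o
    p=np.linalg.solve(A,y); return p,[np.linalg.norm((np.eye(3)-np.outer(r,r))@(p-o)) for o,r in P]
E
python3 - <<'E'
from h import *
ims=[snap(n,n+'0') for n in('scene','side','wrist')]
for i,c in ims: print(c['cam_to_world'].round(3).tolist(), [k for k in c])
a=np.hstack([ims[0][0],ims[1][0]]);
cv2.imwrite('pics/m.png',cv2.resize(np.vstack([a,np.hstack([ims[2][0],ims[2][0]*0])]),(800,600),interpolation=cv2.INTER_AREA)[:,:,::-1])
print(arm.state())
E
```

```text
[[-0.692, -0.596, 0.408, 1.036], [0.722, -0.563, 0.402, 0.512], [-0.01, 0.573, 0.82, 1.045], [0.0, 0.0, 0.0, 1.0]] ['intrinsics', 'cam_to_world']
[[0.985, 0.122, -0.122, 0.48], [-0.172, 0.7, -0.693, -0.582], [0.0, 0.704, 0.71, 0.762], [0.0, 0.0, 0.0, 1.0]] ['intrinsics', 'cam_to_world']
[[0.352, -0.903, -0.246, 0.157], [0.936, 0.339, 0.094, 0.636], [-0.001, -0.263, 0.965, 0.384], [0.0, 0.0, 0.0, 1.0]] ['intrinsics', 'cam_to_world']
{'clock': 0.15, 'qpos': array([ 1.03690944e+00,  2.45658137e-01,  1.55868660e+00, -6.63185622e-06,
        1.33868484e+00, -1.74139142e-01]), 'joint_vel': array([ 0.00079906, -0.00278785, -0.00512858,  0.00186707, -0.0013586 ,
        0.00073731]), 'effort': array([ 1.47089162e-03, -4.16267252e+01, -3.14980173e+01,  6.85753394e-02,
        3.15802800e-02, -1.05344650e-04]), 'eef_pos': array([0.22863053, 0.60802093, 0.22162108]), 'ee_rot': array([[-9.35986107e-01,  3.52036193e-01, -7.25669655e-04],
       [ 3.52036858e-01,  9.35985316e-01, -1.24023813e-03],
       [ 2.42607431e-04, -1.41630812e-03, -9.99998968e-01]]), 'wrist_force': array([-0.6574606 , -0.50559347, -0.12342339]), 'wrist_torque': array([ 0.01172113, -0.06490834, -0.00654492]), 'grasp_force': 0.0, 'grip_width': 0.09402357299179359}
```

View pics/scene0.png

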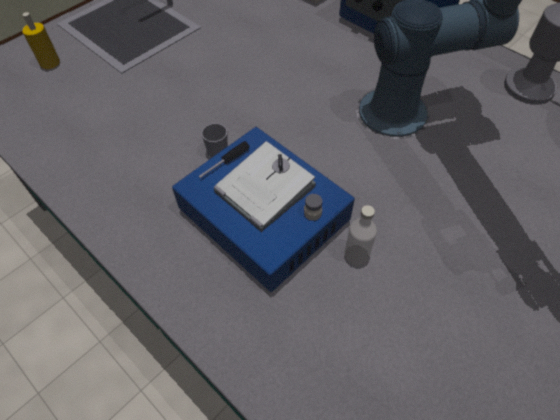

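View pics/side0.png

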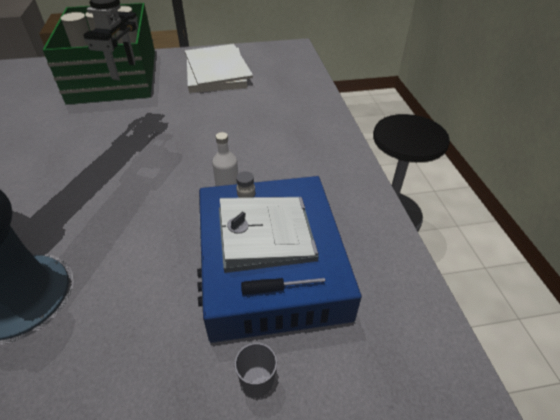

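The scene image shows the mill, with the wing near (281,162), the jar at (314,207) and the bottle at (362,237). In the side image the wing is near (238,220), the screwdriver at (283,286) and the cup at (257,370). I'll enlarge both around the hatch.

```bash
python3 - <<'E'
from h import *
a=np.load('pics/scene0.npz')['im'][130:235,200:330]; b=np.load('pics/side0.npz')['im'][180:285,200:330]
cv2.imwrite('pics/c0.png',np.hstack([cv2.resize(i,(400,323),interpolation=cv2.INTER_CUBIC) for i in(a,b)])[:,:,::-1])
for f,(x0,x1,y0,y1) in(('scene0',(210,320,140,228)),('side0',(215,320,192,270))):
    im=np.load(f'pics/{f}.npz')['im']; hsv=cv2.cvtColor(im,cv2.COLOR_RGB2HSV)
    m=((hsv[...,2]>135)&(hsv[...,1]<60)).astype(np.uint8); z=m*0; z[y0:y1,x0:x1]=1; m=cv2.morphologyEx(m*z,cv2.MORPH_CLOSE,np.ones((3,3)))
    c=max(cv2.findContours(m,0,2)[0],key=cv2.contourArea); h=cv2.convexHull(c)
    print(f,cv2.contourArea(h),cv2.approxPolyDP(h,6,True)[:,0].tolist())
    ins=cv2.erode(cv2.fillPoly(z*0,[h],1),np.ones((5,5))); d=((hsv[...,2]<60)*ins).astype(np.uint8)
    n,l,s,ce=cv2.connectedComponentsWithStats(d)
    for i in range(1,n):
        if s[i,4]>5: print(s[i],ce[i],cv2.minAreaRect(np.argwhere(l==i)[:,::-1].astype(np.float32)))
E
```

```text
scene0 4181.5 [[267, 142], [313, 177], [263, 224], [216, 184]]
[279 158   4  13  25] [280.4  164.88] ((280.10394287109375, 164.0395965576172), (12.039950370788574, 2.786104202270508), 84.2894058227539)
side0 5156.0 [[300, 198], [313, 254], [225, 258], [220, 198]]
[231 214  14  15 101] [237.4950495 221.6039604] ((237.8770294189453, 220.85244750976562), (7.298102855682373, 18.181238174438477), 50.194427490234375)
```

View pics/c0.png

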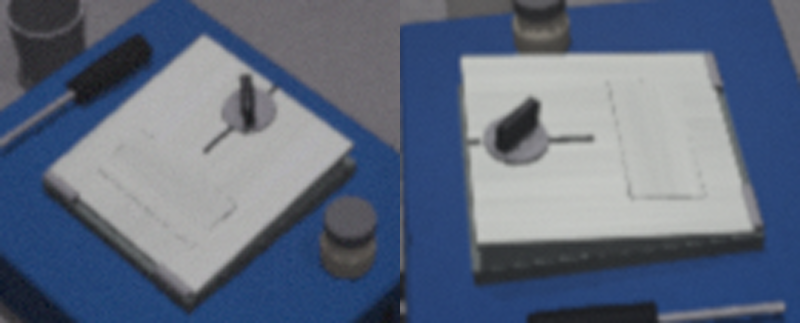

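The crops show the wing on its disc in both views. The disc centre is at about (281,165.7) in scene and (237.7,224.9) in side, and the index lines are visible.

```bash
python3 - <<'E'
from h import *
s=lambda u,v:('scene0',200+u/3.077,130+v/3.077); d=lambda u,v:('side0',200+(u-400)/3.077,180+v/3.077)
for n,a,b in(('disc',s(249,110),d(516,138)),('lineback',s(205,152),d(593,138)),('linefront',s(278,87),d(468,142)),
 ('cFR',s(205,35),d(474,240)),('cFL',s(352,147),d(461,57)),('cBL',s(190,297),d(710,53)),('cBR',s(45,180),d(757,235)),('jar',s(350,210),d(540,0))): print(n,*[x for x in tri(a,b)])
for f,u,v,z in(('scene0',368,211,.2),('side0',222,137,.2),('side0',257,358,.085),('scene0',216,130,.085),('scene0',314,201,.165),('side0',245,179,.165)): print(f,u,v,plane(f,u,v,z))
E
```

```text
disc [ 0.49584922 -0.01351649  0.1511654 ] [np.float64(0.0006648591538994989), np.float64(0.0006648591538995101)]
lineback [ 0.54717702 -0.0141499   0.14255889] [np.float64(0.0013138417245871967), np.float64(0.0013138417245871256)]
linefront [ 0.46331435 -0.01244911  0.15252048] [np.float64(0.0012790895010889082), np.float64(0.0012790895010890253)]
cFR [ 0.46176889 -0.09647673  0.1524531 ] [np.float64(1.2663385138833264e-05), np.float64(1.2663385138640107e-05)]
cFL [0.4659514 0.0722205 0.1502886] [np.float64(0.00018512249634622315), np.float64(0.00018512249634608174)]
cBL [0.64719461 0.06816635 0.12916147] [np.float64(0.0012627661008612042), np.float64(0.001262766100861135)]
cBR [ 0.64381621 -0.09982813  0.12173852] [np.float64(0.0001580102564629673), np.float64(0.0001580102564629974)]
jar [0.52448181 0.11581275 0.16061154] [np.float64(0.004295734257158408), np.float64(0.00429573425715828)]
scene0 368 211 [0.48724689 0.24368646 0.2       ]
side0 222 137 [0.4877503  0.23312467 0.2       ]
side0 257 358 [ 0.49858259 -0.27176341  0.085     ]
scene0 216 130 [ 0.48591795 -0.27834326  0.085     ]
scene0 314 201 [0.52799624 0.12431498 0.165     ]
side0 245 179 [0.5270261  0.11110712 0.165     ]
```

Request:
arm_command:
  series:
    - {"gripper": 0, "tz": 40}
    - {"gripper": 0, "tz": 40, "ty": -20, "spin": -0.1}
    - {"gripper": 0, "tz": 20, "tx": 15, "ty": -40, "spin": -0.15}
    - {"gripper": 0, "tx": 20, "ty": -45, "spin": -0.15}
    - {"gripper": 0, "tx": 20, "ty": -45, "spin": -0.15}
    - {"gripper": 0, "tx": 20, "ty": -45, "spin": -0.15}
    - {"gripper": 0, "tx": 20, "ty": -45, "spin": -0.15}
    - {"gripper": 0, "tx": 20, "ty": -45, "spin": -0.15}
    - {"gripper": 0, "tx": 20, "ty": -45, "spin": -0.15}
    - {"gripper": 0, "tx": 20, "ty": -45, "spin": -0.15}

```text
invalid input at $.series[0]: expected keys gripper, tx, ty, tz, spin
```

Request:
arm_command:
  series:
    - {"gripper": 0, "tx": 20, "ty": -45, "spin": -0.1}
    - {"gripper": 0, "tx": 20, "ty": -45, "spin": -0.1}
    - {"gripper": 0, "tx": 20, "ty": -45, "spin": -0.1}
    - {"gripper": 0, "tx": 20, "ty": -45, "spin": -0.1}
    - {"gripper": 0, "tx": 20, "ty": -45}
    - {"gripper": 0, "tx": 15, "ty": -15}
    - {"gripper": 0}
    - {"gripper": 0}

```text
invalid input at $.series[0]: expected keys gripper, tx, ty, tz, spin
```

```bash
python3 - <<'E'
from h import *
s=arm.state(); print(s['clock'],s['eef_pos'],np.arctan2(s['ee_rot'][1,1],s['ee_rot'][0,1]),s['qpos'])
snap('wrist','w1')
E
```

```text
0.15 [0.22863053 0.60802093 0.22162108] 1.2110502814626496 [ 1.03690944e+00  2.45658137e-01  1.55868660e+00 -6.63185622e-06
  1.33868484e+00 -1.74139142e-01]
```

View pics/w1.png

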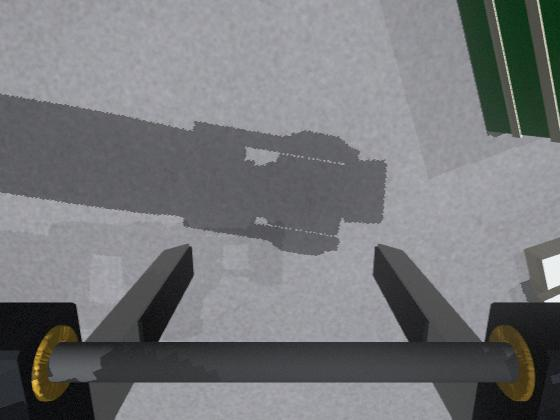

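Both move calls were refused because every row needs all five keys. The image shows only bench and crate, since the arm is still at its start pose. I'm sending the moves again.

Request:
arm_command:
  series:
    - {"gripper": 0, "tx": 0, "ty": 0, "tz": 40, "spin": 0}
    - {"gripper": 0, "tx": 0, "ty": -20, "tz": 40, "spin": -0.1}
    - {"gripper": 0, "tx": 15, "ty": -40, "tz": 20, "spin": -0.14}
    - {"gripper": 0, "tx": 20, "ty": -40, "tz": 0, "spin": -0.14}
    - {"gripper": 0, "tx": 20, "ty": -40, "tz": 0, "spin": -0.14}
    - {"gripper": 0, "tx": 20, "ty": -40, "tz": 0, "spin": -0.14}
    - {"gripper": 0, "tx": 20, "ty": -40, "tz": 0, "spin": -0.14}
    - {"gripper": 0, "tx": 20, "ty": -40, "tz": 0, "spin": -0.14}
    - {"gripper": 0, "tx": 20, "ty": -40, "tz": 0, "spin": -0.14}
    - {"gripper": 0, "tx": 20, "ty": -40, "tz": 0, "spin": -0.14}

```text
clock: 1.2
eef_pos: [0.3842, 0.2667, 0.3224]
ee_rot: [[0.014, 1.0, 0.0], [1.0, -0.014, 0.0], [0.0, 0.0, -1.0]]
wrist_force: [0.6, -0.8, 1.0]
grip_width: 0.0938
grasp_force: 0.0
```

Request:
arm_command:
  series:
    - {"gripper": 0, "tx": 20, "ty": -45, "tz": 0, "spin": -0.1}
    - {"gripper": 0, "tx": 20, "ty": -45, "tz": 0, "spin": -0.1}
    - {"gripper": 0, "tx": 20, "ty": -45, "tz": 0, "spin": -0.1}
    - {"gripper": 0, "tx": 15, "ty": -45, "tz": 0, "spin": -0.1}
    - {"gripper": 0, "tx": 10, "ty": -45, "tz": 0, "spin": -0.1}
    - {"gripper": 0, "tx": 10, "ty": -45, "tz": 0, "spin": 0}
    - {"gripper": 0, "tx": 0, "ty": -8, "tz": 0, "spin": 0}
    - {"gripper": 0, "tx": 0, "ty": 0, "tz": 0, "spin": 0}
    - {"gripper": 0, "tx": 0, "ty": 0, "tz": 0, "spin": 0}

```text
clock: 2.1
eef_pos: [0.4786, -0.0087, 0.3224]
ee_rot: [[0.487, 0.874, -0.0], [0.874, -0.487, 0.001], [0.0, -0.0, -1.0]]
wrist_force: [-0.9, 0.1, -0.7]
grip_width: 0.0943
grasp_force: 0.0
```

```bash
python3 - <<'E'
from h import *
s=arm.state(); print(s['clock'],s['eef_pos'],np.arctan2(s['ee_rot'][1,1],s['ee_rot'][0,1]),s['qpos'],s['wrist_force'])
snap('wrist','w1')
E
```

```text
2.1 [ 0.47863268 -0.00869982  0.3223694 ] -0.5082597367238104 [-2.55901511e-01 -2.38570989e-01  1.86195311e+00  5.09652721e-04
  1.51851879e+00  2.52331604e-01] [-0.94166665  0.14213792 -0.74395919]
```

View pics/w1.png

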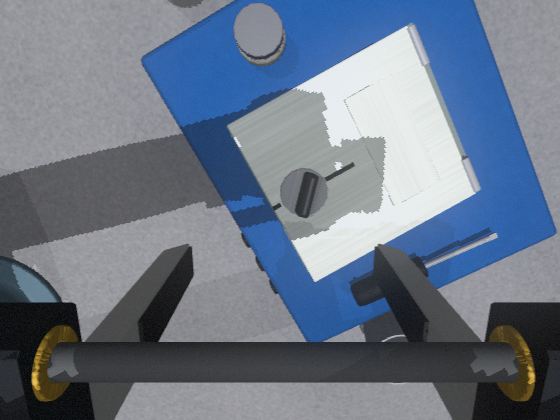

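The wrist image shows the disc at about (304,193), with the black bar running from about (311,174) to (302,215) and the index line toward (353,165).

```bash
python3 - <<'E'
from h import *
im=np.load('pics/w1.npz')['im']; g=cv2.cvtColor(im,cv2.COLOR_RGB2GRAY)
d=((g<70)).astype(np.uint8); z=d*0; cv2.circle(z,(304,193),27,1,-1); d*=z
n,l,s,ce=cv2.connectedComponentsWithStats(d)
i=1+np.argmax(s[1:,4]); pts=np.argwhere(l==i)[:,::-1].astype(np.float32); print(s[i],ce[i])
r=cv2.minAreaRect(pts); b=cv2.boxPoints(r); print(r)
w=(b[1]-b[0],b[2]-b[1]); L=max(w,key=np.linalg.norm)
c=np.array(r[0]); P=[plane('w1',*(c+k*L/2),.174) for k in(-1,1)]
print('wing',P,(P[0]+P[1])/2,'ang',np.arctan2(*(P[1]-P[0])[1::-1]))
A=plane('w1',304,193,.151);B=plane('w1',353,165,.147);F=plane('w1',276,207,.151)
print('disc',A,'line',np.arctan2(*(B-F)[1::-1]))
print('tri disc',tri(('w1',304,193),('side0',237.7,224.9)),tri(('w1',304,193),('scene0',280.9,165.7)))
cv2.imwrite('pics/c1.png',cv2.resize(im[160:225,265:345],(800,600),interpolation=cv2.INTER_CUBIC)[:,:,::-1])
E
```

```text
[295 172  23  46 497] [305.51911469 193.9416499 ]
((306.0000305175781, 194.50001525878906), (14.309600830078125, 44.626548767089844), 14.03624439239502)
wing [array([ 0.48504908, -0.02790613,  0.174     ]), array([0.51117643, 0.00116364, 0.174     ])] [ 0.49811275 -0.01337124  0.174     ] ang 0.8386550387705327
disc [ 0.49610453 -0.01630758  0.151     ] line -0.006900286142132071
tri disc (array([ 0.4962931 , -0.01585027,  0.15305762]), [np.float64(6.902170410667942e-05), np.float64(6.902170410653489e-05)]) (array([ 0.49532066, -0.01520515,  0.15053467]), [np.float64(0.0014072778735603419), np.float64(0.0014072778735603622)])
```

View pics/c1.png

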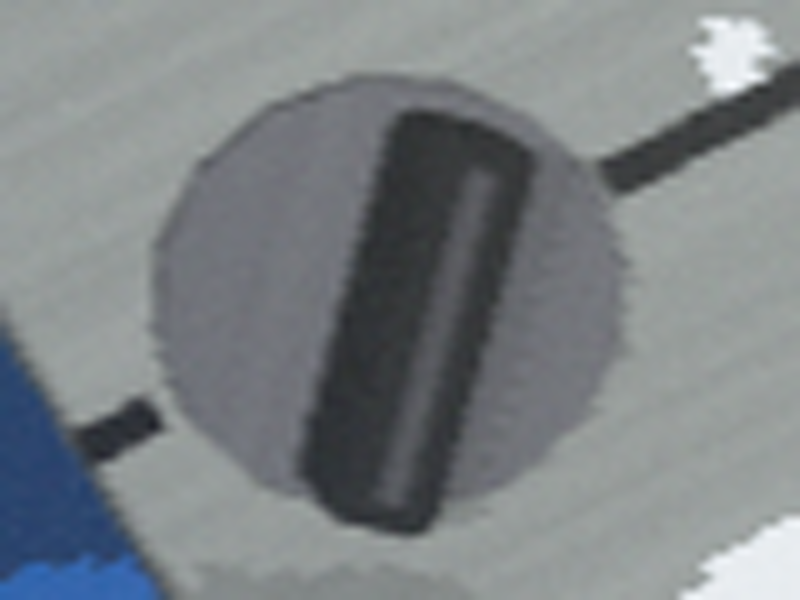

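The crop shows the wing with a light stripe along its top, from pixel (313,178.4) to (304.3,214.2).

```bash
python3 - <<'E'
from h import *
for z in(.174,.177):
    a,b=plane('w1',313,178.4,z),plane('w1',304.3,214.2,z); print((a+b)/2,np.linalg.norm(a-b),np.arctan2(*(a-b)[1::-1]))
a,b=plane('w1',276,207,.152),plane('w1',353,165,.143); print(np.arctan2(*(b-a)[1::-1]))
E
```

```text
[ 0.49941927 -0.01580807  0.174     ] 0.03234003639382635 0.8472205023287664
[ 0.49957461 -0.01508989  0.177     ] 0.032028109492334894 0.8472205023287662
-0.020576706355898974
```

Request:
arm_command:
  series:
    - {"gripper": 0.5, "tx": 20, "ty": -6, "tz": 0, "spin": -0.11}
    - {"gripper": 0.5, "tx": 0, "ty": 0, "tz": -40, "spin": -0.12}
    - {"gripper": 0.5, "tx": 0, "ty": 0, "tz": -40, "spin": 0}
    - {"gripper": 0.5, "tx": 0, "ty": 0, "tz": -30, "spin": 0}
    - {"gripper": 0.5, "tx": 0, "ty": 0, "tz": -20, "spin": 0}
    - {"gripper": 0.5, "tx": 0, "ty": 0, "tz": -16, "spin": 0}
    - {"gripper": 0.5, "tx": 0, "ty": 0, "tz": 0, "spin": 0}
    - {"gripper": 0.5, "tx": 0, "ty": 0, "tz": 0, "spin": 0}

```text
clock: 2.95
eef_pos: [0.4989, -0.0145, 0.1769]
ee_rot: [[0.672, 0.74, 0.0], [0.74, -0.672, 0.0], [0.0, 0.0, -1.0]]
wrist_force: [0.1, -0.6, 0.1]
grip_width: 0.047
grasp_force: 0.0
```

Request:
arm_command:
  series:
    - {"gripper": 1, "tx": 0, "ty": 0, "tz": 0, "spin": 0}
    - {"gripper": 1, "tx": 0, "ty": 0, "tz": 0, "spin": 0}
    - {"gripper": 1, "tx": 0, "ty": 0, "tz": 0, "spin": 0}
    - {"gripper": 1, "tx": 0, "ty": 0, "tz": 0, "spin": 0}
    - {"gripper": 1, "tx": 0, "ty": 0, "tz": 0, "spin": 0}
    - {"gripper": 1, "tx": 0, "ty": 0, "tz": 0, "spin": 0}

```text
clock: 3.55
eef_pos: [0.4982, -0.0152, 0.1759]
ee_rot: [[0.674, 0.739, -0.002], [0.739, -0.674, 0.001], [-0.0, -0.002, -1.0]]
wrist_force: [-1.0, 1.8, -1.7]
grip_width: 0.0102
grasp_force: 29.7
```

```bash
python3 - <<'E'
from h import *
s=arm.state(); print(s)
snap('wrist','w2')
E
```

```text
{'clock': 3.55, 'qpos': array([-2.58795965e-01, -6.54603614e-02,  1.97882411e+00,  9.40473287e-04,
        1.23039024e+00,  4.80328026e-01]), 'joint_vel': array([ 0.00090391,  0.00040933,  0.00261167, -0.00247837, -0.00389667,
        0.00032951]), 'effort': array([ -0.63450063, -28.45909238, -31.73637986,  -0.41439758,
        -0.61828751,  -0.07417262]), 'eef_pos': array([ 0.49819268, -0.0151678 ,  0.17594955]), 'ee_rot': array([[ 6.73873285e-01,  7.38844589e-01, -1.86234897e-03],
       [ 7.38846906e-01, -6.73871844e-01,  1.41007146e-03],
       [-2.13160871e-04, -2.32620026e-03, -9.99997272e-01]]), 'wrist_force': array([-1.00371929,  1.77316658, -1.66836072]), 'wrist_torque': array([ 0.44538651,  0.5017374 , -0.05230438]), 'grasp_force': 29.692680712323636, 'grip_width': 0.010170090216047657}
```

View pics/w2.png

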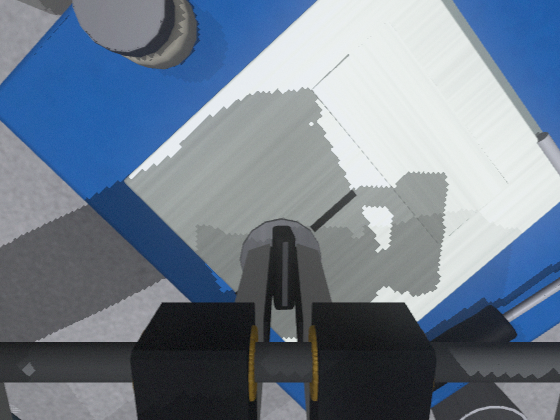

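The grip on the wing is good (10.2 mm opening, at (285,265)). Next I turn it clockwise by 0.85 rad.

Request:
arm_command:
  series:
    - {"gripper": 1, "tx": 0, "ty": 0, "tz": 0, "spin": -0.05}
    - {"gripper": 1, "tx": 0, "ty": 0, "tz": 0, "spin": -0.1}
    - {"gripper": 1, "tx": 0, "ty": 0, "tz": 0, "spin": -0.1}
    - {"gripper": 1, "tx": 0, "ty": 0, "tz": 0, "spin": -0.1}
    - {"gripper": 1, "tx": 0, "ty": 0, "tz": 0, "spin": -0.1}
    - {"gripper": 1, "tx": 0, "ty": 0, "tz": 0, "spin": -0.1}
    - {"gripper": 1, "tx": 0, "ty": 0, "tz": 0, "spin": -0.1}
    - {"gripper": 1, "tx": 0, "ty": 0, "tz": 0, "spin": -0.1}
    - {"gripper": 1, "tx": 0, "ty": 0, "tz": 0, "spin": -0.1}
    - {"gripper": 1, "tx": 0, "ty": 0, "tz": 0, "spin": 0}

```text
clock: 4.6
eef_pos: [0.4983, -0.0155, 0.1759]
ee_rot: [[1.0, -0.018, -0.002], [-0.018, -1.0, 0.0], [-0.002, -0.0, -1.0]]
wrist_force: [-0.6, 1.9, -1.2]
grip_width: 0.0103
grasp_force: 30.0
```

```bash
python3 - <<'E'
from h import *
s=arm.state(); print(s['clock'],s['eef_pos'],np.arctan2(s['ee_rot'][1,1],s['ee_rot'][0,1]),s['wrist_force'],s['wrist_torque'],s['grip_width'])
snap('wrist','w3')
E
```

```text
4.6 [ 0.49832876 -0.01545237  0.17588153] -1.5886690049735852 [-0.64156149  1.85853961 -1.23383655] [ 0.17928174  0.65433259 -0.02033185] 0.010325454992477376
```

View pics/w3.png

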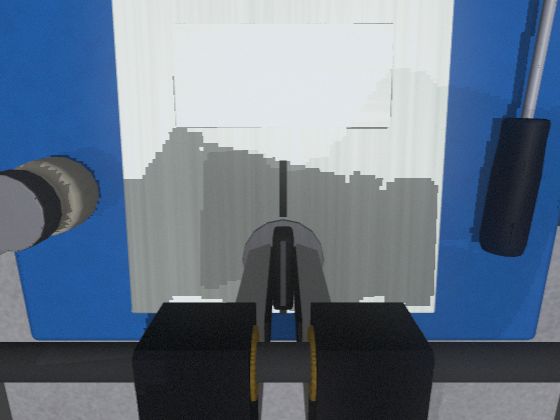

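The wing (283,265) is now in line with the index line (283,190). I press down while holding the grip, following the hatch's arc.

Request:
arm_command:
  series:
    - {"gripper": 1, "tx": 0, "ty": 0, "tz": -2, "spin": 0}
    - {"gripper": 1, "tx": 0, "ty": 0, "tz": -2, "spin": 0}
    - {"gripper": 1, "tx": -1, "ty": 0, "tz": -2, "spin": 0}
    - {"gripper": 1, "tx": 0, "ty": 0, "tz": -2, "spin": 0}
    - {"gripper": 1, "tx": -1, "ty": 0, "tz": -2, "spin": 0}
    - {"gripper": 1, "tx": 0, "ty": 0, "tz": -2, "spin": 0}
    - {"gripper": 1, "tx": -1, "ty": 0, "tz": -2, "spin": 0}
    - {"gripper": 1, "tx": 0, "ty": 0, "tz": -2, "spin": 0}
    - {"gripper": 1, "tx": 0, "ty": 0, "tz": 0, "spin": 0}

```text
clock: 5.55
eef_pos: [0.4962, -0.0154, 0.1617]
ee_rot: [[1.0, -0.017, 0.001], [-0.017, -1.0, 0.0], [0.001, -0.0, -1.0]]
wrist_force: [-6.3, 3.0, 7.8]
grip_width: 0.0095
grasp_force: 30.0
```

Request:
arm_command:
  series:
    - {"gripper": 1, "tx": 0, "ty": 0, "tz": -2, "spin": 0}
    - {"gripper": 1, "tx": 0, "ty": 0, "tz": -2, "spin": 0}
    - {"gripper": 1, "tx": 0, "ty": 0, "tz": -1, "spin": 0}
    - {"gripper": 1, "tx": 0, "ty": 0, "tz": 0, "spin": 0}

```text
clock: 5.95
eef_pos: [0.496, -0.0154, 0.1578]
ee_rot: [[1.0, -0.017, -0.0], [-0.017, -1.0, 0.0], [-0.0, -0.0, -1.0]]
wrist_force: [-10.5, 3.6, 14.1]
grip_width: 0.0099
grasp_force: 30.0
```

```bash
python3 - <<'E'
from h import *
s=arm.state(); print(s['clock'],s['eef_pos'],s['wrist_force'],s['wrist_torque'],s['grip_width'])
a=snap('side','s4')[0][180:285,200:330]; b=snap('scene','c4')[0][130:235,200:330]
cv2.imwrite('pics/v4.png',np.hstack([cv2.resize(i,(400,323),interpolation=cv2.INTER_CUBIC) for i in(b,a)])[:,:,::-1])
E
```

```text
5.95 [ 0.49602097 -0.01543417  0.15782339] [-10.50545634   3.58645616  14.14245049] [ 0.63629866  1.8835867  -0.02845615] 0.009857375305193393
```

View pics/v4.png

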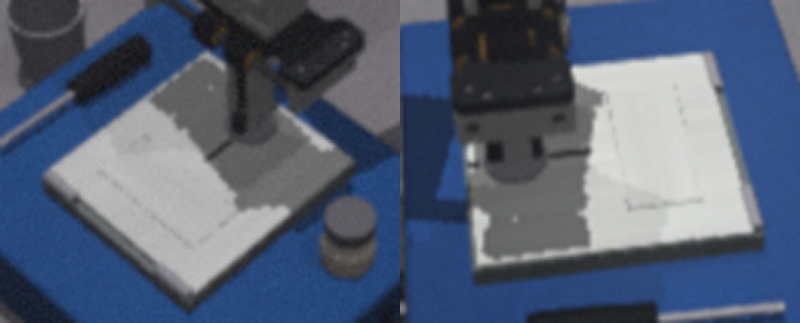

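Both views show the hatch almost flush, with the screwdriver and jar where they were. I shift slightly toward -x to relieve the side force and press on until it stops firmly.

Request:
arm_command:
  series:
    - {"gripper": 1, "tx": -1, "ty": 0, "tz": -1, "spin": 0}
    - {"gripper": 1, "tx": 0, "ty": 0, "tz": -1, "spin": 0}
    - {"gripper": 1, "tx": 0, "ty": 0, "tz": 0, "spin": 0}

```text
clock: 6.35
eef_pos: [0.496, -0.0155, 0.1577]
ee_rot: [[1.0, -0.016, 0.002], [-0.016, -1.0, 0.0], [0.002, -0.0, -1.0]]
wrist_force: [-12.8, 3.6, 23.1]
grip_width: 0.0095
grasp_force: 30.0
```

Request:
arm_command:
  series:
    - {"gripper": 1, "tx": 0, "ty": 0, "tz": -1, "spin": 0}
    - {"gripper": 1, "tx": 0, "ty": 0, "tz": 0, "spin": 0}
    - {"gripper": 1, "tx": 0, "ty": 0, "tz": 0, "spin": 0}

```text
clock: 6.65
eef_pos: [0.4961, -0.0155, 0.1577]
ee_rot: [[1.0, -0.016, 0.002], [-0.016, -1.0, 0.0], [0.002, -0.0, -1.0]]
wrist_force: [-15.2, 4.7, 28.2]
grip_width: 0.0099
grasp_force: 30.0
```

The force rises with no further travel, so it has hit a hard stop 18.2 mm down (the key would block it at about 5 mm). I check that against the corner in the image.

```bash
python3 - <<'E'
from h import *
d=lambda u,v:(200+(u-400)/3.077,180+v/3.077); e=lambda u,v:(200+u/3.077,130+v/3.077)
print(plane('side0',*d(474,240),.1525),plane('s4',*d(475,265),.132))
print(tri(('c4',*e(352,160)),('s4',*d(461,72))), plane('c4',*e(352,160),.132))
s=arm.state(); print(s['clock'],s['wrist_force'])
E
```

```text
[ 0.46175908 -0.09650631  0.1525    ] [ 0.46017385 -0.10014893  0.132     ]
(array([0.464985  , 0.07320758, 0.13411515]), [np.float64(0.0008304860306747063), np.float64(0.0008304860306747964)]) [0.46457202 0.07205714 0.132     ]
6.65 [-15.18590807   4.70600747  28.23675276]
```

The front corner is at about 132–134 mm, so the hatch is shut. I'm handing the job in while still pressing.

```bash
python3 -c "
from workcell import arm
print(arm.job_done())"
```

```text
the job is handed in; nothing more can be done
None
```

I turned the wing in line with the index lines, pressed the hatch home (front corner measured about 132–134 mm, 132 mm is flush), and handed the job in at about 6.7 s, still holding it shut with about 28 N; jar and screwdriver looked unmoved in the last pictures, and the hand-in gave no verdict.

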